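# Re-arm the lock bench and hold an interlock housing on its nest

### The arm

A 7-joint arm with a two-finger parallel gripper is mounted at the origin on the work surface. World frame = base frame: x ahead of the robot, y to its left, z up, the work surface at z = 0. Lengths are in mm, angles in rad, forces in N, time in s.
With the tool pointing down it reaches from about 425 to 1025 mm from the base axis. Payload 9.4 kg.
Tool frame: the origin (TCP) lies midway between the tips of the shut fingers; the grasp point (between the pads) lies 19 mm behind it; z points along the fingers, y is the line along which they close (so a half turn about z gives the same grasp; the last joint's range is limited). The gripper opens to 85 mm and grips with 20 to 120 N. Pads are 22 mm wide; open, the fingers measure 114 mm over their backs; the gripper's body (76 mm by 85 mm) begins 54 mm behind the grasp point. The pads swing forward as they close: fully open they stand 13 mm farther back than shut.
Start: joints at [-0.077, 0.599, -0.003, 1.599, 0.002, 0.943, -0.08], TCP at [724.999, -0.007, 231.275] pointing down, gripper open.
Joint ranges: [-2.57, 2.57], [-0.35, 1.97], [-1.29, 1.29], [0.11, 2.56], [-1.05, 4.19], [0.11, 1.86], [-2.63, 2.63]. Speed limits (rad/s): [2.22, 2.22, 3.01, 3.01, 3.14, 3.14, 3.14].

### API

Orientations are given as a rotation vector (axis times angle).
In Python, from cell import telemetry, snapshot, workorder gives the robot as it stands. The module is installed in compiled form; this text tells all that it offers.
- The arm moves only by the shell command python3 -m pendant 'ROWS'. ROWS is JSON, a list of rows, each a list of 5 numbers: the closure, from -1 (fully open) to 1 (shut), then the shift along the tool's x, y, z in mm, then the turn about the tool's z in rad. A call has 1 to 10 rows; each row is the pose to reach, as a shift and turn from the pose commanded when the call began, along the tool's axes at that moment; what a row does not reach only later rows make up. A row lasts 1/12 s, in which the tool goes at most 41.7 mm and 7.16 degrees, less where a joint would pass 70% of its speed; a pose out of reach is approached as far as the arm can. A call with a gripper value outside its range is refused whole. The fingers move at their own pace and stop on an object; the grip force is fixed at half the most. Time passes only in rows, so rows that repeat a pose let the fingers close. It gives the time, the measured TCP pose, the force, the opening and the grip force at its end, in the units of the state.
- telemetry.get_obs(): the state, without advancing time (a new reading comes with each control period).
- snapshot(name): name is "scene" or "side" or "wrist"; returns a dict with "pixels" (400x640x3 uint8, blue, green, red), "fov_y" (degrees; the focal length in pixels is half the picture's height over the tangent of half this angle, whatever the lens; pixels are square), "cx", "cy" (the principal point, pixels), "dist" ([k1, k2, p1, p2, k3] as OpenCV has them; the pictures are not rectified), "extrinsics" (4x4, takes a point from camera to world coordinates). Camera axes: x right, y down, z forward; pixel columns grow to the right and rows downward; lengths in mm; the calibration is good to about 2 mm. A picture is of the moment at which its call begins. There is no depth.
- workorder.close_job(): hands the job in; it is judged then, once.
The state is a dict: "time": time; "joints": joint angles; "dq": joint speeds; "tau": joint torques, N m; "position": TCP position; "ee_rot": TCP orientation; "contact_force": force on the tool from outside, world axes, zero at the start; "moment": the same for the moment, N m; "grip_width": finger opening in mm; "finger_force": force on a finger pad.
Only numpy, scipy, OpenCV 4.12 (cv2) and the standard library are available. Lean on these libraries where they do the work, as an engineer would, in place of code of your own. Each camera call takes 0.05 s, during which the arm holds its last target. There are 200 camera calls.

### The job

Re-arm the magnetic nest: press the red mushroom stop all the way down before turning it, let it spring back up, and turn it clockwise to its stop. Then put the grey interlock housing, upright and lengthwise along the black swing arm, over the nest's locating pin (hidden under the housing as it comes on), shift it until it drops on, and push it fully down against the nest's springs. Finish while still holding it pushed down with the gripper, the stop left up and turned, and leave the lock bolt, the green rollers and the copper bar where they lie.

Things in the scene. Friction and masses are not known exactly. Their poses are not given: they have to be found in the camera images.
- board: worn walnut fixture board, 460 x 900 x 18 mm, fixed on the table; origin at the centre of its underside. Its top, 18 mm above the table, carries everything below
- stop_box: fixed yellow stop box, 72 x 72 x 45 mm, on the board; origin at the centre of its underside, z up
- stop_top (a point): centre of the top of the red mushroom head (78 mm above the board when up, on the vertical axis of the box). The head is round, 40 mm across and 22 mm high; its middle 15 mm has upright sides (3 to 18 mm above the head's underside) that can be pinched from above at any yaw. Its underside is 11 mm above the yellow box when up. A white stripe on top runs from the centre along this point's -x
- stop_press (a joint): travel of the mushroom in m: 0 = up, 0.006 = fully down. A spring returns it when let go; 2 N starts it, about 5.5 N holds it fully down
- stop_turn (a joint): turn of the mushroom head in rad about its vertical axis: grows clockwise seen from above, from 0 to its stop at 1.2. It starts between 0 and 0.25 and stays where it is left (friction 0.04 N m)
- swing_arm: fixed black steel swing arm, locked at some yaw; origin at the foot of its 44 mm post (80 mm high) on the board; the arm points along its own -x, 170 mm from the post's axis to the pin. Nothing but the nest and its post stands more than 36 mm above the board
- nest_top (a point): centre of the top of the nest's sprung steel pad, 64 mm (along the arm) x 40 mm, 50 mm above the board when up; axes as the swing arm; goes down with the pad
- pin_tip (a point): top centre of the fixed upright steel locating pin that stands through the pad's centre: 12 mm diameter, tip tapered to 7 mm over its last 3 mm, tip 10 mm above the pad when the pad is up; axes as the swing arm
- nest_pad (a joint): travel of the sprung pad in m: 0 = up, 0.006 = fully down. The spring starts to yield at about 5 N (the housing's weight alone does not move it) and needs 13 N, the housing's weight included, for full travel; it springs back when let go
- housing: loose grey cast interlock housing, 0.3 to 0.42 kg: foot 90 (its x) x 46 (y) x 22 mm, above it a body 80 x 46 mm up to 50 mm height, brass cable gland at its +x end; origin at the centre of its underside, z up. Starts on the board; grip it across the 46 mm
- bore_mouth (a point): same point as the housing's origin: mouth of a blind round bore in the middle of the underside, 14.5 mm diameter, 22 mm deep, sharp-edged. On the pin the underside lies flat on the pad
- bolt: loose polished steel lock bolt lying on the board, 92 x 20 x 20 mm along its x; origin near the centre of its underside. Leave alone
- roller0: loose green nylon roller lying flat, 32 mm diameter, 14 mm high; origin at the centre of its underside. Leave alone
- roller1: the second green nylon roller, same size. Leave alone
- busbar: loose copper bus bar, 25 x 150 (its y) x 6 mm, lying flat; origin at the centre of its underside. Leave alone
Not all that is in view belongs to the job. Of the things like the housing, leave any that is pink or turquoise; of the rest the larger one is meant.

How it is judged:
By the outcome, as a careful person would: the job done as asked, in the order asked, and still so for the second after the job is handed in, while the arm keeps its last pose, push and grip.
It also fails if it takes over 56 s, if anything falls off the work surface, if the arm or the gripper's body presses on something with over 40 N, if the wrist force passes 120 N, or if a joint passes its speed limit or range.

## Working session

There is one attempt and no reset: what is moved stays moved. The work goes in short steps, Python scripts to look and compute and a shell command to move; the robot and the scene stay as the last step left them, time stands still between calls to the robot, and variables do not carry over. Pictures are saved under pics/ and viewed, at most 12 in all, crops included, and the job is handed in when it is done.

```bash
mkdir -p pics; cat > h.py <<'E'
import numpy as np, cv2
from cell import telemetry, snapshot, workorder
def K(s):
    f=200/np.tan(np.radians(s["fov_y"])/2); return np.array([[f,0,s["cx"]],[0,f,s["cy"]],[0,0,1.]])
def ray(s,uv):
    p=cv2.undistortPoints(np.array(uv,float).reshape(-1,1,2),K(s),np.array(s["dist"],float)).reshape(-1,2)
    E=np.array(s["extrinsics"]); d=np.c_[p,np.ones(len(p))]@E[:3,:3].T
    return E[:3,3],d
def onplane(s,uv,z):
    o,d=ray(s,uv); return o+d*((z-o[2])/d[:,2])[:,None]
def proj(s,P):
    E=np.linalg.inv(np.array(s["extrinsics"])); r=cv2.Rodrigues(E[:3,:3])[0]
    return cv2.projectPoints(np.array(P,float).reshape(-1,3),r,E[:3,3],K(s),np.array(s["dist"],float))[0].reshape(-1,2)
E
python3 - <<'E'
from h import *
import pickle
S={n:snapshot(n) for n in("scene","side","wrist")}
pickle.dump(S,open("s0.pkl","wb"))
for n,s in S.items():
    cv2.imwrite(f"pics/{n}0.png",s["pixels"]); print(n,s["fov_y"],s["dist"],np.round(s["extrinsics"],2).tolist())
o=telemetry.get_obs();print(o)
E
```

```text
scene 46.434513436272844 [0.03684543 0.         0.         0.         0.        ] [[-0.76, 0.36, -0.55, 1119.52], [0.65, 0.39, -0.65, 836.1], [-0.02, -0.85, -0.53, 675.24], [0.0, 0.0, 0.0, 1.0]]
side 57.50813740325872 [0.0229785 0.        0.        0.        0.       ] [[-0.85, -0.32, 0.41, 70.41], [-0.52, 0.56, -0.65, 804.39], [-0.01, -0.77, -0.64, 778.22], [0.0, 0.0, 0.0, 1.0]]
wrist 61.83053999243176 [0.01089865 0.         0.         0.         0.        ] [[1.0, -0.0, -0.0, 725.25], [-0.0, -0.96, -0.28, 70.77], [-0.0, 0.28, -0.96, 374.02], [0.0, 0.0, 0.0, 1.0]]
{'time': 0.15, 'joints': array([-0.07673533,  0.59993653, -0.00255174,  1.59995765,  0.00176337,
        0.94293943, -0.07980958]), 'dq': array([-0.0006895 , -0.00186129, -0.00015844,  0.00091956, -0.00044541,
       -0.00075193, -0.00115998]), 'tau': array([ 2.03994307e-03, -7.76993966e+01,  1.56661626e+00, -2.58236039e+01,
        1.25704729e-02,  6.78423472e-03, -1.49589243e-05]), 'position': array([7.24624800e+02, 3.14696265e-02, 2.30614588e+02]), 'ee_rot': array([-2.22078808e+00, -2.22094239e+00,  1.46564524e-03]), 'contact_force': array([-0.26577702,  0.07608569, -0.27893745]), 'moment': array([ 0.0148559, -0.0013523, -0.0233992]), 'finger_force': 0.0, 'grip_width': 85.3867676191763}
```

View pics/scene0.png

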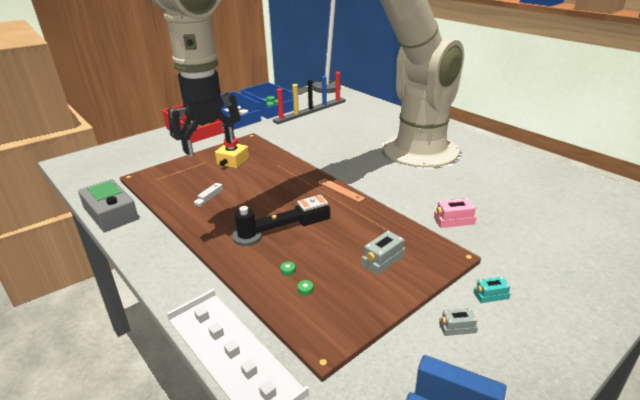

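View pics/side0.png

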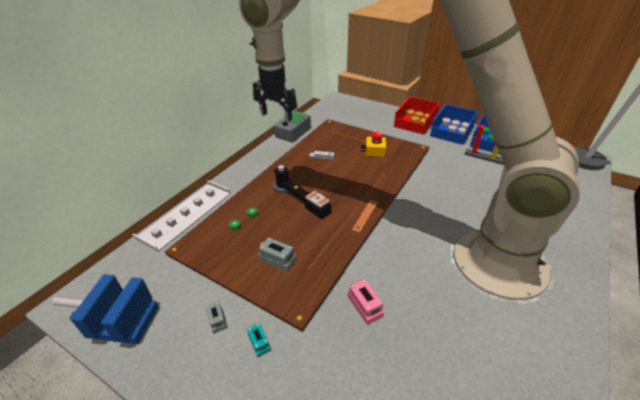

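View pics/wrist0.png

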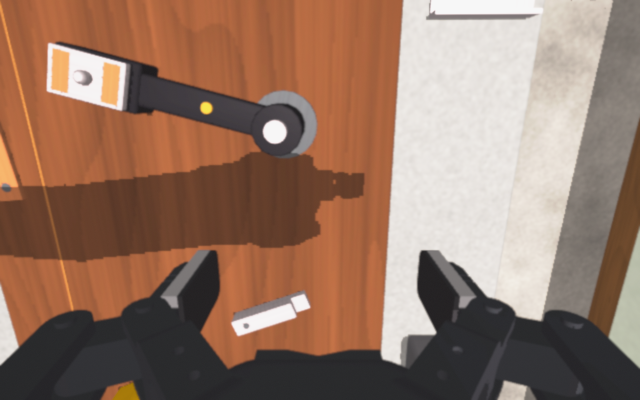

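Candidates like the housing in the scene view are large grey (384,250), small grey (459,321), pink (456,212) and turquoise (492,289). The large grey one on the board fits: it isn't pink or turquoise, and it's the larger of the two greys. I'll check it in an enlarged crop and take first measurements.

```bash
python3 - <<'E'
from h import *
import pickle
S=pickle.load(open("s0.pkl","rb"))
c=lambda n,x,y,w,h,k:cv2.resize(S[n]["pixels"][y:y+h,x:x+w],None,fx=k,fy=k,interpolation=cv2.INTER_CUBIC)
a=c("scene",350,190,165,150,2.4); b=c("side",250,225,66,60,6)
b=cv2.resize(b,(396,360)); a=cv2.resize(a,(396,360))
cv2.imwrite("pics/crop1.png",np.hstack([a,b]))
for n in("scene","side"):
    s=S[n]; hsv=cv2.cvtColor(s["pixels"],cv2.COLOR_BGR2HSV); 
    y=cv2.inRange(hsv,(18,150,80),(32,255,255)); 
    k,l,st,ce=cv2.connectedComponentsWithStats(y)
    for i in range(1,k):
        if st[i,4]>60: print(n,"yellow",st[i],ce[i], onplane(s,ce[i],18+30))
    r=cv2.inRange(hsv,(0,150,60),(6,255,255))|cv2.inRange(hsv,(174,150,60),(180,255,255))
    k,l,st,ce=cv2.connectedComponentsWithStats(r)
    for i in range(1,k):
        if 15<st[i,4]<600: print(n,"red",st[i],ce[i], onplane(s,ce[i],18+68))
w=S["wrist"]
print("pin",onplane(w,[[83,77]],78),"pad corners",onplane(w,[[48,43],[131,64],[124,111],[48,91]],68),"post",onplane(w,[[275,131]],98))
print("housing", onplane(S["scene"],[[384,244]],68), onplane(S["side"],[[278,247]],68))
E
```

```text
scene yellow [293  86   5  27  73] [295.1369863   98.02739726] [[  81.62526934 -551.49355322   48.        ]]
scene yellow [215 146  34  22 369] [232.95934959 158.1300813 ] [[ 527.34344494 -275.52378691   48.        ]]
scene red [336  72   4  29 104] [337.36538462  84.89423077] [[ -64.15600732 -470.16103603   86.        ]]
scene red [277  88   7  31 123] [279.95934959 102.80487805] [[ 213.52428626 -465.93608715   86.        ]]
scene red [172 105  11   3  23] [177.65217391 106.17391304] [[ 496.48912988 -682.01937996   86.        ]]
scene red [162 108   8  21  90] [165.91111111 117.03333333] [[ 570.38494325 -615.86935548   86.        ]]
scene red [180 114   6  14  45] [182.08888889 120.46666667] [[ 544.12939961 -552.54822293   86.        ]]
scene red [190 118  33  24 408] [207.10784314 130.42647059] [[ 523.11781752 -425.85667737   86.        ]]
scene red [224 137  14  10  68] [230.51470588 142.55882353] [[ 515.40277681 -300.08280915   86.        ]]
side yellow [365 137  22  20 350] [375.46571429 147.4       ] [[ 503.83805693 -292.21687001   48.        ]]
side red [472 125  13  28 107] [477.55140187 138.68224299] [[ 188.18874368 -470.36209974   86.        ]]
side red [371 132  12   9  76] [376.01315789 135.81578947] [[ 512.8799437  -309.01922196   86.        ]]
pin [[529.47843673  88.73113478  78.        ]] pad corners [[499.22961901 116.00711159  68.        ]
 [565.56499934  99.91656908  68.        ]
 [553.23840304  61.08039541  68.        ]
 [490.47036396  77.75204169  68.        ]] post [[690.02263066  46.33307448  98.        ]]
housing [[519.21006404 320.01552174  68.        ]] [[509.03084047 309.90995317  68.        ]]
```

View pics/crop1.png

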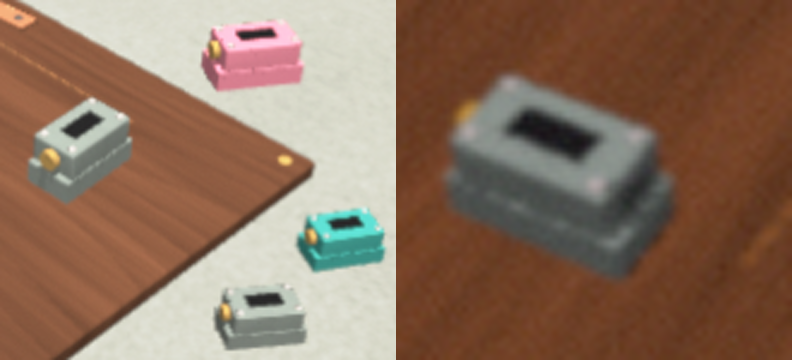

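The crop confirms it: the large grey housing is on the board, with its brass gland facing left of the picture (+x end) and its dark window on top. The other grey one is clearly smaller and off the board. Moving over the stop first.

```bash
python3 -m pendant '[[-1,-304,-211,0,0],[-1,-304,-211,0,0],[-1,-304,-211,0,0],[-1,-304,-211,0,0],[-1,-304,-211,0,0],[-1,-304,-211,0,0],[-1,-304,-211,0,0],[-1,-304,-211,0,0],[-1,-304,-211,0,0],[-1,-304,-211,0,0]]'
python3 -m pendant '[[-1,0,0,0,0],[-1,0,0,0,0]]'
cat > look.py <<'E'
from h import *
import sys,pickle
s=snapshot("wrist"); pickle.dump(s,open(sys.argv[1]+".pkl","wb")); cv2.imwrite(f"pics/{sys.argv[1]}.png",s["pixels"])
o=telemetry.get_obs(); print({k:np.round(o[k],3) for k in("time","position","ee_rot","joints","contact_force","grip_width")})
E
python3 look.py w1; python3 - <<'E'
from h import *
import pickle
s=pickle.load(open("w1.pkl","rb")); hsv=cv2.cvtColor(s["pixels"],cv2.COLOR_BGR2HSV)
r=cv2.inRange(hsv,(0,150,60),(8,255,255))|cv2.inRange(hsv,(172,150,60),(180,255,255))
k,l,st,ce=cv2.connectedComponentsWithStats(r)
for i in range(1,k):
    if st[i,4]>300:
        c=max(cv2.findContours((l==i).astype(np.uint8),0,2)[0],key=cv2.contourArea); e=cv2.fitEllipse(c)
        print(st[i],e,onplane(s,e[0],18+67))
E
```

```text
time: 0.98
position: [508.1, -311.7, 231.4]
ee_rot: [2.233, 2.21, -0.007]
contact_force: [0.1, -0.1, 0.3]
grip_width: 85.4
finger_force: 0.0
time: 1.15
position: [514.2, -303.7, 231.2]
ee_rot: [-2.222, -2.221, -0.001]
contact_force: [0.1, 0.9, 0.2]
grip_width: 85.7
finger_force: 0.0
{'time': np.float64(1.2), 'position': array([ 514.769, -302.869,  231.16 ]), 'ee_rot': array([-2.220e+00, -2.223e+00, -1.000e-03]), 'joints': array([ 4.40e-01,  4.46e-01, -3.00e-03,  1.90e+00,  1.00e-03,  7.96e-01,
        4.37e-01]), 'contact_force': array([ 0.955,  0.536, -0.519]), 'grip_width': np.float64(85.339)}
[ 293  165   43   46 1423] ((314.41351318359375, 188.12355041503906), (41.75019454956055, 45.495548248291016), 0.721093475818634) [[ 511.66795782 -308.91986403   85.        ]]
[231 349  26  19 309] ((243.51268005371094, 354.8352355957031), (15.288037300109863, 30.029518127441406), 58.37873077392578) [[ 437.07447527 -488.18137515   85.        ]]
```

View pics/w1.png

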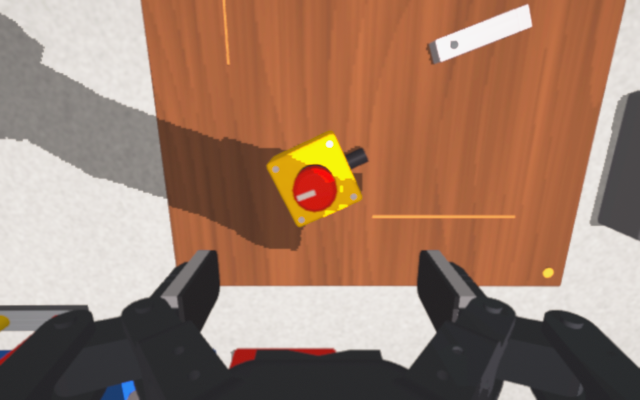

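The picture shows the red head at (314,188), i.e. about (511.7,-308.9), with its stripe pointing left. Next I shut the fingers, go above the head and press.

```bash
python3 -m pendant '[[1,-6,-3,0,-0.1],[1,-6,-3,30,-0.2],[1,-6,-3,60,-0.3],[1,-6,-3,90,-0.4],[1,-6,-3,120,-0.5],[1,-6,-3,125,-0.6],[1,-6,-3,125,-0.6],[1,-6,-3,125,-0.6],[1,-6,-3,125,-0.6]]'
python3 -c "
from h import *
print(telemetry.get_obs()['joints'])"
```

```text
time: 1.95
position: [512.2, -309.5, 107.1]
ee_rot: [1.468, 2.776, 0.001]
contact_force: [0.1, -0.8, 0.6]
grip_width: 0.1
finger_force: 0.0
[ 0.55063568  0.61196095 -0.15036316  1.99139588  0.16535312  0.54822332
  0.8840205 ]
```

```bash
python3 -m pendant '[[1,0,0,8,0],[1,0,0,12,0],[1,0,0,15,0],[1,0,0,17,0],[1,0,0,19,0],[1,0,0,19,0]]'
```

```text
time: 2.45
position: [512.0, -310.1, 89.7]
ee_rot: [1.465, 2.776, -0.0]
contact_force: [-3.3, 3.6, 25.1]
grip_width: 0.0
finger_force: 12.5
```

```bash
python3 -m pendant '[[1,0,0,-10,0],[0,0,0,-25,0],[-0.4,0,0,-25,0],[-0.4,0,0,-25,0],[-0.4,0,0,-25,0],[-0.4,0,0,-25,0],[-0.4,0,0,-25,0]]'; python3 look.py w2
python3 - <<'E'
from h import *
import pickle
s=pickle.load(open("w2.pkl","rb")); hsv=cv2.cvtColor(s["pixels"],cv2.COLOR_BGR2HSV)
r=cv2.inRange(hsv,(0,150,60),(8,255,255))|cv2.inRange(hsv,(172,150,60),(180,255,255))
k,l,st,ce=cv2.connectedComponentsWithStats(r)
for i in range(1,k):
    if st[i,4]>900:
        c=max(cv2.findContours((l==i).astype(np.uint8),0,2)[0],key=cv2.contourArea); e=cv2.fitEllipse(c)
        print(st[i],e,onplane(s,e[0],18+67))
E
```

```text
time: 3.03
position: [510.6, -309.8, 111.5]
ee_rot: [-1.465, -2.778, 0.0]
contact_force: [-0.4, 0.3, 0.1]
grip_width: 59.7
finger_force: 0.0
{'time': np.float64(3.083), 'position': array([ 510.671, -309.862,  111.588]), 'ee_rot': array([-1.465, -2.778,  0.   ]), 'joints': array([ 0.554,  0.605, -0.153,  1.989,  0.164,  0.56 ,  0.888]), 'contact_force': array([-0.617,  0.36 ,  0.605]), 'grip_width': np.float64(59.937)}
[ 283  196   73   78 4103] ((318.3429260253906, 234.19754028320312), (71.05076599121094, 77.3908920288086), 5.356770992279053) [[ 511.72644431 -309.62458442   85.        ]]
```

```bash
python3 -m pendant '[[-0.4,0,1,20,0],[-0.4,0,1,40,0],[-0.4,0,1,47,0],[-0.4,0,1,47,0],[1,0,1,47,0],[1,0,1,47,0],[1,0,1,47,0],[1,0,1,47,0],[1,0,1,47,0]]'
```

```text
time: 3.83
position: [511.4, -310.0, 66.0]
ee_rot: [1.467, 2.778, -0.001]
contact_force: [-3.6, -2.1, 1.2]
grip_width: 37.8
finger_force: 59.8
```

```bash
cat > st.py <<'E'
from h import *
o=telemetry.get_obs(); R=cv2.Rodrigues(o["ee_rot"])[0]
print("toolx yaw",np.degrees(np.arctan2(R[1,0],R[0,0])),"M",o["moment"],"j",np.round(o["joints"],2))
E
python3 st.py; python3 -m pendant '[[1,0,0,0,0.1],[1,0,0,0,0.2],[1,0,0,0,0.3],[1,0,0,0,0.4],[1,0,0,0,0.5],[1,0,0,0,0.6],[1,0,0,0,0.7],[1,0,0,0,0.8],[1,0,0,0,0.9],[1,0,0,0,0.9]]'; python3 st.py
python3 -m pendant '[[1,0,0,0,0.06],[1,0,0,0,0.1],[1,0,0,0,0.1]]'; python3 st.py
python3 -m pendant '[[1,0,0,0,0.05],[1,0,0,0,0.1],[1,0,0,0,0.1]]'; python3 st.py
```

```text
toolx yaw 124.33876782004604 M [-0.26445299  0.63223107 -0.01122985] j [ 0.54  0.67 -0.13  2.01  0.18  0.47  0.87]
time: 4.67
position: [511.4, -310.1, 65.7]
ee_rot: [2.534, 1.856, -0.001]
contact_force: [-3.8, -2.3, 2.2]
grip_width: 38.1
finger_force: 60.1
toolx yaw 72.43792235199753 M [-0.57032253  0.68517517 -0.06926198] j [ 0.38  0.67  0.1   2.02 -0.14  0.45  0.29]
time: 4.92
position: [511.4, -310.1, 65.7]
ee_rot: [2.62, 1.732, -0.001]
contact_force: [-3.5, -1.8, 2.5]
grip_width: 37.9
finger_force: 60.1
toolx yaw 66.91679098226645 M [-0.59262016  0.73983878 -0.0502058 ] j [ 0.37  0.68  0.13  2.02 -0.18  0.45  0.22]
time: 5.17
position: [511.4, -310.2, 65.7]
ee_rot: [2.704, 1.598, -0.001]
contact_force: [-3.6, -1.9, 1.1]
grip_width: 38.0
finger_force: 60.1
toolx yaw 61.16487485578817 M [-0.62068645  0.76647076 -0.00895472] j [ 0.35  0.68  0.15  2.03 -0.22  0.45  0.16]
```

```bash
python3 -m pendant '[[1,0,0,0,0.04],[1,0,0,0,0.08],[1,0,0,0,0.08]]'; python3 st.py
python3 -m pendant '[[1,0,0,0,0.04],[1,0,0,0,0.06],[1,0,0,0,0.06]]'; python3 st.py
```

```text
time: 5.42
position: [511.4, -310.1, 65.6]
ee_rot: [2.763, 1.493, -0.001]
contact_force: [-4.5, -2.3, 0.8]
grip_width: 38.0
finger_force: 60.3
toolx yaw 56.760694394024966 M [-0.70600195  0.79106384  0.96026757] j [ 0.34  0.68  0.17  2.03 -0.25  0.45  0.11]
time: 5.67
position: [512.1, -309.1, 65.6]
ee_rot: [2.806, 1.411, 0.0]
contact_force: [-3.0, 0.5, 2.4]
grip_width: 37.8
finger_force: 60.0
toolx yaw 53.39654449757541 M [-0.05050326  0.51462888  0.7899826 ] j [ 0.32  0.68  0.19  2.03 -0.27  0.46  0.07]
```

Moment jumped to about 1 N m after 1.18 rad of turning, so the stop is reached. Releasing and rising to check.

```bash
python3 -m pendant '[[-0.3,0,0,0,0],[-0.3,0,0,0,0],[-0.3,0,0,0,0],[-0.3,0,0,-30,0],[-0.3,0,0,-60,0],[-1,0,0,-100,0],[-1,0,0,-140,0],[-1,0,0,-165,0],[-1,0,0,-165,0]]'; python3 look.py w3
python3 - <<'E'
from h import *
import pickle
for n in("w1","w3"):
    s=pickle.load(open(n+".pkl","rb")); hsv=cv2.cvtColor(s["pixels"],cv2.COLOR_BGR2HSV)
    r=cv2.inRange(hsv,(0,150,60),(8,255,255))|cv2.inRange(hsv,(172,150,60),(180,255,255))
    c=max(cv2.findContours(r,0,2)[0],key=cv2.contourArea); c=cv2.convexHull(c); e=cv2.fitEllipse(c)
    m=np.zeros_like(r); cv2.drawContours(m,[c],-1,255,-1); m=cv2.erode(m,np.ones((3,3)))
    wh=m&cv2.inRange(hsv,(0,0,110),(180,130,255))
    ys,xs=np.nonzero(wh); a=onplane(s,e[0],90)[0]; b=onplane(s,[xs.mean(),ys.mean()],96)[0]
    print(n,len(xs),a,b,np.degrees(np.arctan2(*(b-a)[1::-1])))
E
```

```text
time: 6.42
position: [514.2, -311.0, 236.0]
ee_rot: [2.801, 1.406, 0.009]
contact_force: [-0.0, -0.2, 0.2]
grip_width: 85.2
finger_force: 0.0
{'time': np.float64(6.467), 'position': array([ 513.375, -310.218,  233.371]), 'ee_rot': array([2.803, 1.408, 0.006]), 'joints': array([ 0.243,  0.456,  0.296,  1.91 , -0.182,  0.795, -0.002]), 'contact_force': array([ 0.302,  0.185, -1.739]), 'grip_width': np.float64(85.428)}
w1 112 [ 511.72085712 -307.57091295   90.        ] [ 504.2521874 -312.2875275   96.       ] -147.7267687070085
w3 0 [ 483.61969582 -499.05539999   90.        ] [nan nan nan] nan<stdin>:9: RuntimeWarning: Mean of empty slice.
  ret = ret.dtype.type(ret / rcount)
```

```bash
python3 -m pendant '[[-1,330,-243,0,0],[-1,330,-243,0,0],[-1,330,-243,0,0],[-1,330,-243,0,0],[-1,330,-243,0,0],[-1,330,-243,0,0],[-1,330,-243,0,0],[-1,330,-243,0,0],[-1,330,-243,0,0],[-1,330,-243,0,0]]'
python3 - <<'E'
from h import *
import pickle
for n in("w1","w3"):
    s=pickle.load(open(n+".pkl","rb")); hsv=cv2.cvtColor(s["pixels"],cv2.COLOR_BGR2HSV)
    r=cv2.inRange(hsv,(0,150,60),(8,255,255))|cv2.inRange(hsv,(172,150,60),(180,255,255))
    p=proj(s,[511.7,-309.5,90])[0]
    c=min([c for c in cv2.findContours(r,0,2)[0] if cv2.contourArea(c)>200],key=lambda c:np.linalg.norm(c.reshape(-1,2).mean(0)-p)); c=cv2.convexHull(c); e=cv2.fitEllipse(c)
    m=np.zeros_like(r); cv2.drawContours(m,[c],-1,255,-1); m=cv2.erode(m,np.ones((3,3)))
    wh=m&cv2.inRange(hsv,(0,0,110),(180,130,255))
    ys,xs=np.nonzero(wh); a=onplane(s,e[0],86)[0]
    P=onplane(s,np.c_[xs,ys],96)[:,:2]; d=P-P.mean(0); v=np.linalg.svd(d)[2][0]
    v*=np.sign(v@(P.mean(0)-a[:2])); print(n,p,len(xs),a,"stripe deg",np.degrees(np.arctan2(v[1],v[0])))
E
```

```text
time: 7.3
position: [513.1, 103.6, 229.2]
ee_rot: [-2.805, -1.412, 0.002]
contact_force: [1.0, -0.7, -0.4]
grip_width: 85.7
finger_force: 0.0
w1 [314.39983059 190.1957222 ] 112 [ 511.67882948 -308.61895992   86.        ] stripe deg -158.71097876506087
w3 [313.38934283 183.22057634] 109 [ 511.87892587 -308.6773359    86.        ] stripe deg 135.70686869886973
```

```bash
python3 -m pendant '[[-1,155,-115,0,-0.12],[-1,155,-115,0,-0.24],[-1,155,-115,0,-0.36],[-1,155,-115,0,-0.48],[-1,155,-115,0,-0.6],[-1,155,-115,0,-0.64],[-1,155,-115,0,-0.64],[-1,155,-115,0,-0.64]]'; python3 look.py w4
```

```text
time: 7.97
position: [513.9, 292.7, 229.1]
ee_rot: [-2.223, -2.219, 0.003]
contact_force: [0.3, 0.1, -0.9]
grip_width: 85.6
finger_force: 0.0
{'time': np.float64(8.017), 'position': array([514.144, 292.024, 229.371]), 'ee_rot': array([ 2.225,  2.218, -0.003]), 'joints': array([-0.67 ,  0.442,  0.082,  1.918, -0.049,  0.785, -0.565]), 'contact_force': array([-0.636, -0.242, -0.979]), 'grip_width': np.float64(85.457)}
```

View pics/w4.png

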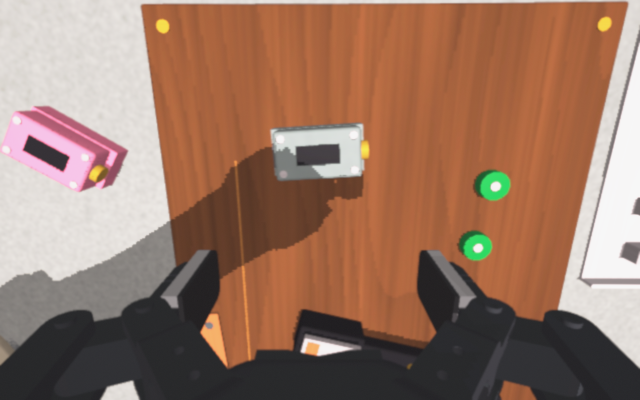

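```bash
cat > m4.py <<'E'
from h import *
import pickle,sys
s=pickle.load(open("w4.pkl","rb")); g=s["pixels"]; hsv=cv2.cvtColor(g,cv2.COLOR_BGR2HSV)
roi=np.zeros(g.shape[:2],np.uint8); roi[115:195,262:375]=255
gr=cv2.inRange(hsv,(0,0,70),(180,70,255))&roi
gr=cv2.morphologyEx(gr,cv2.MORPH_CLOSE,np.ones((25,25)))&roi
c=max(cv2.findContours(gr,0,2)[0],key=cv2.contourArea); print("rect",cv2.minAreaRect(c),cv2.boundingRect(c))
dk=cv2.inRange(g,(0,0,0),(60,60,60))&roi; dk[:138]=0; dk[172:]=0; dk[:,:285]=0; dk[:,350:]=0
c=max(cv2.findContours(dk,0,2)[0],key=cv2.contourArea); r=cv2.minAreaRect(c)
P=onplane(s,cv2.boxPoints(r),68); print("window",r,P.mean(0),P)
S=onplane(s,[[280,139],[356,130],[355,170],[283,174]],68); print(S,S.mean(0))
for n in("scene","side"): 
    pass
E
python3 m4.py; python3 - <<'E'
import cv2
g=cv2.imread("pics/w4.png")[110:200,255:385]; cv2.imwrite("pics/c4.png",cv2.resize(g,None,fx=6,fy=6,interpolation=cv2.INTER_CUBIC))
E
```

```text
rect ((317.83642578125, 151.9398193359375), (53.843170166015625, 91.95462036132812), 86.56636810302734) (271, 123, 93, 58)
window ((301.5, 162.5), (3.0, 7.0), 90.0) [499.05472426 307.67407748  68.        ] [[495.85405713 309.08350565  68.        ]
 [502.30310694 309.06412698  68.        ]
 [502.26356125 306.26462225  68.        ]
 [495.7981717  306.28405503  68.        ]]
[[479.9771692  329.23220599  68.        ]
 [548.47841737 337.02502314  68.        ]
 [548.59156338 300.47646722  68.        ]
 [481.63892812 296.89034048  68.        ]] [514.67151952 315.90600921  68.        ]
```

View pics/c4.png

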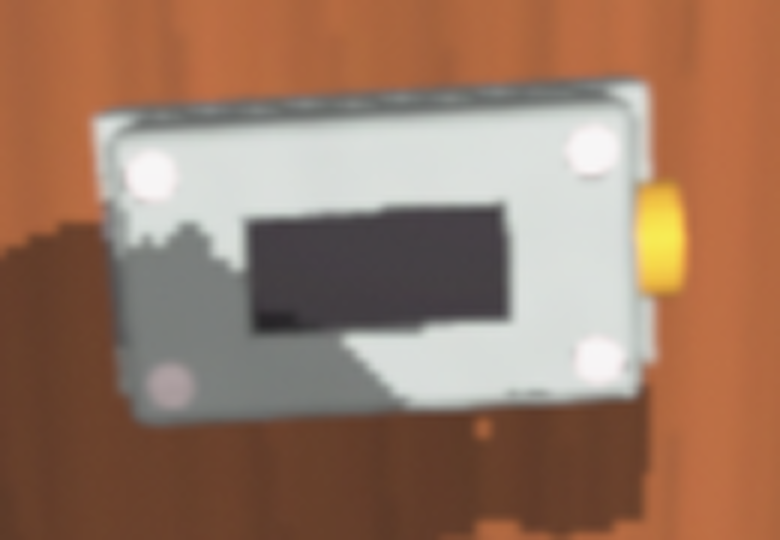

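The crop shows the four lid screws at full-picture pixels (280,139.3), (353.7,134.8), (354.5,170) and (283.3,174.5).

```bash
python3 - <<'E'
from h import *
import pickle
s=pickle.load(open("w4.pkl","rb"))
S=onplane(s,[[280,139.3],[353.7,134.8],[354.5,170],[283.3,174.5]],68);c=S.mean(0);v=(S[1]+S[2]-S[0]-S[3])[:2]
yaw=np.arctan2(v[1],v[0]);print(S,c,np.degrees(yaw))
p=np.array([514.1,292.0]);d=c[:2]-p; print("tool shift x,y",d[1],d[0],"turn",-(np.pi/2+yaw))
E
```

```text
[[479.96771079 328.96307724  68.        ]
 [546.52840917 332.77479133  68.        ]
 [548.12768642 300.47798705  68.        ]
 [481.90302939 296.41357622  68.        ]] [514.13170894 314.65735796  68.        ] 3.394505414803845
tool shift x,y 22.657357959020032 0.031708940182284095 turn -1.6300416227599994
```

```bash
python3 -m pendant '[[-1,22.5,0,0,-0.12],[-1,22.5,0,0,-0.24],[-1,22.5,0,20,-0.36],[-1,22.5,0,40,-0.48],[-1,22.5,0,60,-0.6],[-1,22.5,0,80,-0.72],[-1,22.5,0,100,-0.84],[-1,22.5,0,110,-0.96],[-1,22.5,0,110,-1.08],[-1,22.5,0,110,-1.2]]'
python3 -m pendant '[[-1,0,0,0,-0.12],[-1,0,0,0,-0.24],[-1,0,0,0,-0.36],[-1,0,0,0,-0.43],[-1,0,0,0,-0.43],[-1,0,0,0,-0.43]]';python3 look.py w5; python3 st.py
```

```text
time: 8.85
position: [514.2, 313.8, 119.0]
ee_rot: [-0.575, -3.087, 0.004]
contact_force: [0.3, -0.3, -0.4]
grip_width: 85.2
finger_force: 0.0
time: 9.35
position: [514.7, 314.5, 120.1]
ee_rot: [0.085, -3.14, 0.001]
contact_force: [-0.2, -0.5, 0.0]
grip_width: 85.4
finger_force: 0.0
{'time': np.float64(9.4), 'position': array([514.537, 314.801, 120.129]), 'ee_rot': array([ 8.50e-02, -3.14e+00,  1.00e-03]), 'joints': array([-0.398,  0.618, -0.364,  1.962,  0.361,  0.626,  0.629]), 'contact_force': array([ 0.007, -0.306, -0.33 ]), 'grip_width': np.float64(85.311)}
toolx yaw -176.8937952453534 M [-0.05825454  0.03536043 -0.04742247] j [-0.4   0.62 -0.36  1.96  0.36  0.63  0.63]
```

```bash
python3 - <<'E'
from h import *
import pickle
s=pickle.load(open("w5.pkl","rb")); g=s["pixels"]
print(proj(s,[[514.1,314.7,68],[547.3,316.6,68],[481,312.7,68]]))
hsv=cv2.cvtColor(g,cv2.COLOR_BGR2HSV)
m=cv2.inRange(g,(40,30,30),(85,75,75))
k,l,st,ce=cv2.connectedComponentsWithStats(m)
for i in range(1,k):
    if st[i,4]>250 and st[i,1]<330: print(st[i],ce[i],onplane(s,ce[i],68))
c0=proj(s,[514.1,314.7,68])[0].astype(int)
cv2.imwrite("pics/c5.png",g)
E
```

```text
[[317.31633379 215.13349836]
 [317.5811564  263.65880387]
 [316.84933931 162.27851982]]
[  0 160  12 105 898] [  4.20155902 205.68930958] [[517.86186222 124.04445185  68.        ]]
[ 304  185   29   61 1057] [318.00283822 214.02081362] [[513.34904877 315.08676707  68.        ]]
[585 229  38  32 478] [603.92677824 244.69665272] [[524.27905341 496.55432252  68.        ]]
[    0   251   640   149 43092] [317.44159009 359.41142207] [[622.0411301  320.40862744  68.        ]]
```

View pics/c5.png

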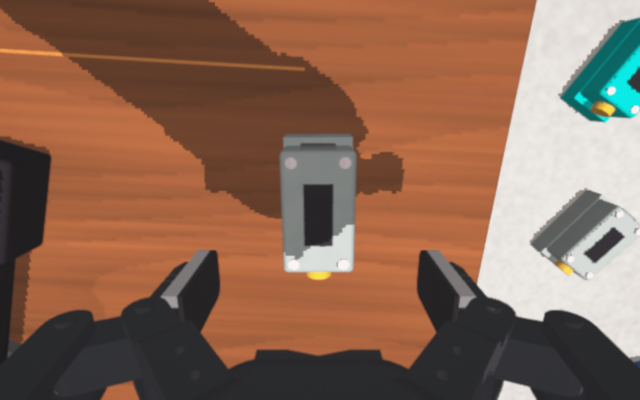

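Housing is centred at (318,214), midway between the open fingers and square to them. Down and grip.

```bash
python3 -m pendant '[[-1,1,0,35,0],[-1,1,0,65,0],[-1,1,0,85,0],[-1,1,0,93,0],[-1,1,0,93,0],[1,1,0,93,0],[1,1,0,93,0],[1,1,0,93,0],[1,1,0,93,0],[1,1,0,93,0]]'
python3 -m pendant '[[1,0,0,-10,0],[1,0,0,-45,0],[1,0,0,-85,0],[1,0,0,-110,0],[1,0,0,-110,0],[1,0,0,-110,0]]';python3 look.py w6; python3 st.py
```

```text
time: 10.23
position: [514.1, 315.8, 28.8]
ee_rot: [-0.092, 3.138, 0.001]
contact_force: [-0.4, -1.3, 6.4]
grip_width: 45.3
finger_force: 62.8
time: 10.73
position: [514.0, 315.8, 139.3]
ee_rot: [-0.092, 3.137, 0.002]
contact_force: [0.5, -1.1, -4.5]
grip_width: 45.4
finger_force: 63.7
{'time': np.float64(10.783), 'position': array([513.246, 315.193, 137.696]), 'ee_rot': array([-0.092,  3.14 , -0.   ]), 'joints': array([-0.386,  0.595, -0.384,  1.952,  0.351,  0.659,  0.639]), 'contact_force': array([ 0.658, -0.346, -4.962]), 'grip_width': np.float64(45.738)}
toolx yaw -176.64075179486923 M [-0.05867375  0.02079604  0.05152303] j [-0.39  0.59 -0.38  1.95  0.35  0.66  0.64]
```

```bash
python3 - <<'E'
from h import *
import pickle
s=pickle.load(open("w6.pkl","rb")); g=s["pixels"]; o=telemetry.get_obs(); p=o["position"]
m=cv2.inRange(g,(0,0,0),(95,85,85)); k,l,st,ce=cv2.connectedComponentsWithStats(m)
q=proj(s,[p[0],p[1],p[2]+39])[0]; print("expect",q)
for i in range(1,k):
    if st[i,4]>250 and np.linalg.norm(ce[i]-q)<40: print(st[i],ce[i],onplane(s,ce[i],p[2]+39)-p)
w=pickle.load(open("s0.pkl","rb"))["wrist"]; cv2.imwrite("pics/c0.png",np.hstack([cv2.resize(w["pixels"][30:130,35:145],None,fx=3.6,fy=3.6,interpolation=cv2.INTER_CUBIC),cv2.resize(g[140:340,210:430],(396,360))]))
E
```

```text
expect [314.8019051  297.15209531]
```

View pics/c0.png

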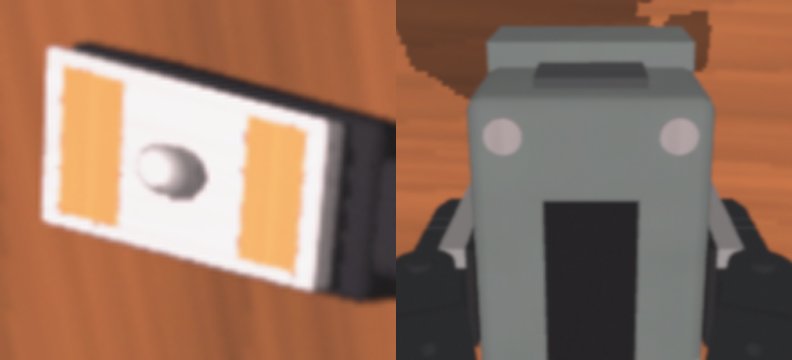

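```bash
python3 - <<'E'
from h import *
import pickle
w=pickle.load(open("s0.pkl","rb"))["wrist"]; f=lambda a:np.array(a,float)/3.6+[34.6,29.6]
C=onplane(w,f([[50,48],[328,120],[310,290],[43,218]]),68); O=onplane(w,f([[65,68],[123,82],[116,225],[58,210],[247,119],[305,132],[295,272],[238,260]]),68)
ang=lambda a,b:np.degrees(np.arctan2((b-a)[1],(b-a)[0]))
print("pad",C.mean(0),np.linalg.norm(np.diff(C,axis=0,append=C[:1]),axis=1),ang(C[0],C[1]),ang(C[3],C[2]))
print("or",O.mean(0),ang(O[:4].mean(0),O[4:].mean(0)))
print("tip",onplane(w,f([[160,167]]),78)); 
for n,uv in(("scene",None),("side",None)):
    pass
s=pickle.load(open("w6.pkl","rb")); o=telemetry.get_obs(); p=o["position"]; R=cv2.Rodrigues(o["ee_rot"])[0]
for dz in(37,39,41):
    P=onplane(s,[[268.9,216.1],[367.2,216.1]],p[2]+dz); d=(P-p)@R; print(dz,"screws in tool",d)
s4=pickle.load(open("w4.pkl","rb"))
print("post angle at heights",[ (z,onplane(w,[[275,131]],z)) for z in(98,)])
E
```

```text
pad [525.17776896  89.26372167  68.        ] [63.44844513 40.40792586 63.31207687 38.99003876] -13.964153731313893 -15.244455806345721
or [524.51725264  88.96670542  68.        ] -15.139694208946459
tip [[526.37715735  89.51089417  78.        ]]
37 screws in tool [[ 30.44318124 -15.61882139 -37.01872079]
 [ 30.35948247  18.07879487 -37.02131551]]
39 screws in tool [[ 31.16192575 -15.31206623 -39.01921614]
 [ 31.07977781  17.7611803  -39.02176278]]
41 screws in tool [[ 31.88067027 -15.00531107 -41.01971148]
 [ 31.80007314  17.44356572 -41.02221005]]
post angle at heights [(98, array([[690.02263066,  46.33307448,  98.        ]]))]
```

```bash
python3 -m pendant '[[1,3.4,-30,0,0],[1,3.4,-70,0,0.08],[1,3.4,-110,0,0.16],[1,3.4,-150,0,0.24],[1,3.4,-190,0,0.32],[1,3.4,-215,0,0.32],[1,3.4,-226,0,0.32],[1,3.4,-226,20,0.32],[1,3.4,-226,35,0.32],[1,3.4,-226,35,0.32]]'; python3 -m pendant '[[1,0,0,0,0],[1,0,0,0,0],[1,0,0,0,0]]'; python3 st.py; python3 - <<'E'
from h import *
a=snapshot("scene");b=snapshot("side")
p=telemetry.get_obs()["position"]
A=proj(a,[525,89,78])[0].astype(int);B=proj(b,[525,89,78])[0].astype(int);print(A,B)
cr=lambda s,c:cv2.resize(s["pixels"][c[1]-45:c[1]+35,c[0]-45:c[0]+45],(396,352),interpolation=cv2.INTER_CUBIC)
cv2.imwrite("pics/c7.png",np.hstack([cr(a,A),cr(b,B)]))
E
```

```text
time: 11.62
position: [521.2, 89.6, 99.0]
ee_rot: [-0.407, -3.11, 0.003]
contact_force: [-0.1, 0.8, -4.2]
grip_width: 45.8
finger_force: 63.2
time: 11.87
position: [523.5, 90.6, 102.7]
ee_rot: [0.407, 3.115, 0.0]
contact_force: [0.5, 0.7, -3.6]
grip_width: 45.3
finger_force: 63.2
toolx yaw 165.10796087646418 M [-0.02686695  0.05111034  0.04783971] j [-0.08  0.57 -0.28  2.14  0.34  0.47  0.69]
[312 197] [316 195]
```

View pics/c7.png

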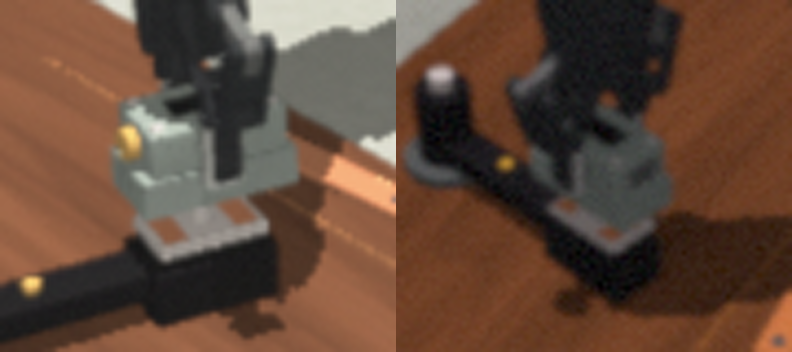

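The views show the housing above the pad, parallel to the arm. Lowering gently onto the pin.

```bash
python3 -m pendant '[[1,0,-1,5,0],[1,0,-1,10,0],[1,0,-1,13,0],[1,0,-1,14,0],[1,0,-1,15,0],[1,0,-1,16,0],[1,0,-1,16,0]]'; python3 st.py
```

```text
time: 12.55
position: [523.4, 89.0, 86.3]
ee_rot: [0.409, 3.114, 0.0]
contact_force: [1.3, -1.4, -2.8]
grip_width: 45.2
finger_force: 63.7
toolx yaw 165.05362995280035 M [-0.20000983 -0.20714977 -0.0168411 ] j [-0.09  0.6  -0.26  2.15  0.35  0.43  0.67]
```

```bash
python3 -m pendant '[[1,0,0,1,0],[1,0,0,2,0],[1,0,0,3,0],[1,0,0,4,0],[1,0,0,4,0]]'; python3 st.py
```

```text
time: 12.97
position: [524.1, 88.7, 82.3]
ee_rot: [0.409, 3.113, 0.0]
contact_force: [4.7, -2.7, -3.2]
grip_width: 45.0
finger_force: 63.9
toolx yaw 165.02027644916774 M [-0.82134113 -1.13834965  0.02489824] j [-0.1   0.6  -0.26  2.15  0.36  0.42  0.67]
```

```bash
python3 -m pendant '[[1,-0.8,-0.3,0,0],[1,-1.3,-0.3,0,0],[1,-1.3,-0.3,1,0],[1,-1.3,-0.3,2,0],[1,-1.3,-0.3,3,0],[1,-1.3,-0.3,3,0]]'; python3 st.py
```

```text
time: 13.47
position: [524.2, 88.4, 79.0]
ee_rot: [-0.408, -3.115, 0.0]
contact_force: [2.6, -1.2, -4.0]
grip_width: 45.5
finger_force: 63.8
toolx yaw 165.060387487958 M [-0.37086842 -0.58821294  0.01826038] j [-0.1   0.61 -0.25  2.15  0.36  0.42  0.67]
```

```bash
python3 -m pendant '[[1,-0.7,-0.3,1,0],[1,-0.7,-0.3,2,0],[1,-0.7,-0.3,3,0],[1,-0.7,-0.3,3,0]]'; python3 st.py;  python3 -m pendant '[[1,0,0,1,0],[1,0,0,2,0],[1,0,0,3,0],[1,0,0,3,0]]'
```

```text
time: 13.8
position: [524.3, 88.3, 76.3]
ee_rot: [-0.408, -3.114, -0.0]
contact_force: [-2.2, 0.8, 3.2]
grip_width: 45.6
finger_force: 64.1
toolx yaw 165.08654079609403 M [ 0.2499047   0.42696429 -0.04521029] j [-0.1   0.62 -0.25  2.15  0.36  0.41  0.67]
time: 14.13
position: [524.3, 88.3, 73.3]
ee_rot: [-0.408, -3.114, 0.0]
contact_force: [-2.7, 2.3, 6.7]
grip_width: 45.4
finger_force: 64.5
```

```bash
python3 -m pendant '[[1,0,0,1,0],[1,0,0,2,0],[1,0,0,3,0],[1,0,0,3,0]]';  python3 -m pendant '[[1,0,0,0.7,0],[1,0,0,1.5,0],[1,0,0,1.5,0],[1,0,0,1.5,0]]'; python3 st.py
```

```text
time: 14.47
position: [524.4, 88.3, 72.6]
ee_rot: [0.407, 3.114, -0.001]
contact_force: [-9.3, 0.5, 37.5]
grip_width: 45.6
finger_force: 68.5
time: 14.8
position: [524.5, 88.3, 72.5]
ee_rot: [0.407, 3.113, -0.001]
contact_force: [-13.6, -0.9, 58.1]
grip_width: 45.3
finger_force: 70.9
toolx yaw 165.0950701390392 M [-0.1905138   3.34693059 -0.0670484 ] j [-0.11  0.62 -0.24  2.16  0.37  0.4   0.66]
```

Bottomed hard at 72.5 (6 mm travel). I'll back off to a moderate push and check with pictures.

```bash
python3 -m pendant '[[1,0,0,-1,0],[1,0,0,-2.2,0],[1,0,0,-2.2,0],[1,0,0,-2.2,0],[1,0,0,-2.2,0]]'; python3 st.py; python3 - <<'E'
from h import *
a=snapshot("scene");b=snapshot("side")
A=proj(a,[525,89,78])[0].astype(int);B=proj(b,[512,-309,90])[0].astype(int)
cr=lambda s,c:cv2.resize(s["pixels"][c[1]-40:c[1]+40,c[0]-45:c[0]+45],(396,352),interpolation=cv2.INTER_CUBIC)
cv2.imwrite("pics/c8.png",np.hstack([cr(a,A),cr(b,B)]))
E
```

```text
time: 15.22
position: [524.4, 88.3, 72.6]
ee_rot: [0.408, 3.114, -0.0]
contact_force: [-8.1, 0.5, 29.5]
grip_width: 45.5
finger_force: 67.1
toolx yaw 165.08704839325713 M [ 0.0804029   1.81549975 -0.00528663] j [-0.1   0.62 -0.24  2.16  0.37  0.4   0.66]
```

View pics/c8.png

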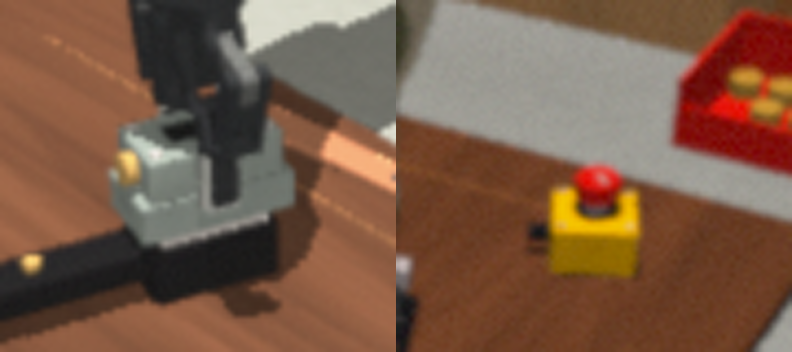

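The housing sits flat on the lowered pad, along the arm, and the red head is up. Still pushing with about 30 N, so I'm handing in.

```bash
python3 -c "
from cell import workorder
print(workorder.close_job())"
```

```text
the job is handed in; nothing more can be done
None
```

The job is handed in: the stop was pressed down, sprang back up and was turned clockwise to its stop, and the gripper is still holding the housing on the pin, fully down against the springs at about 30 N; the bolt, rollers and copper bar were not touched, and no verdict was shown.

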